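Pull out the casserole tray and take off the lid

TASK

Pull the white tray with the dark bar handle fully out from under the low shelf, to its stop, with the covered casserole riding on it. Then take the casserole's lid off and set it down gently, knob up, in the middle of the round cork mat: do not drop it. Leave the tray fully out with the casserole standing on it, and leave the mug, the jar and the spatula where they are.

Things in the scene. Friction and masses are not known exactly. Their poses are not given: they have to be found in the camera images.
- rack: Fixed wooden unit: base board (250 mm wide, y -235 to +205 mm) with two rails ending in black rubber stops, and a low shelf 270 mm wide over y 0 to 205 mm, underside 165, top 183 mm up, on slim corner legs; jars up to 320 mm high stand 115 mm or more behind the shelf's front edge. Origin on the counter below the middle of that edge (y = 0). The tray slides along its y axis, out towards -y.
- tray (a joint): How far the tray is out, in m: 0 fully in, 0.200 against its stop. It slides with about 3 N of friction plus 6 N per m/s, and stays where it is left.
- tray_handle (a point): Middle of the tray's handle: a level dark steel bar 16 mm thick, 120 mm long along x, its centre line 62 mm above the counter with some 40 mm free below. Axes as the rack; pull along -y. It is 155 mm in front (-y) of the tray's middle, 70 mm or more in front of the shelf; two 12 mm arms at x = -50 and +50 mm lead back to the tray.
- tray_mid (a point): Middle of the tray's upper face, 30 mm above the counter; the white tray is 190 x 200 mm with a rim 12 mm high. Same axes as the rack.
- casserole: Blue round casserole standing loose on the tray (up to 15 mm off its middle), 150 mm across, 70 mm high, with two lugs (198 mm over them, on its x axis). Origin at the centre of its underside, z up. About 0.7 kg.
- lid: Blue round lid (the same blue) lying loose on the casserole, 158 mm across, with a black knob. Origin at the centre of its underside, z up. A plug 130 mm across, 8 mm deep, sits in the casserole's mouth (140 mm), the origin then 62 mm above the casserole's origin. Lid's upper face 18 mm, knob's top 56 mm above the origin. About 0.3 kg.
- lid_knob (a point): Grip point of the lid's knob, on the axis, 42 mm above the lid's origin. The knob is an upright cylinder 31 mm across and 38 mm tall (18 to 56 mm above the lid's origin).
- mat: Round cork mat fixed on the counter, 200 mm across, 8 mm thick. Origin at the centre of its underside, on the counter.
- mug: Red mug, 80 mm across, 90 mm high, a bystander. Origin at the centre of its underside.
- jar: Amber jar with a copper cap, 80 mm across, 130 mm high, a bystander. Origin at the centre of its underside.
- spatula: Spatula, 280 mm long, lying along its x axis, a bystander. Origin near its middle, on the counter.
Things that resemble listed ones, but are neither listed nor needed, are in the scene too. What is shaped like the lid but orange or red is not meant.

How it is judged:
By the outcome, as a careful person would: the job done as asked, in the order asked, and still so for the second after the job is handed in, with the robot touching nothing.
It also fails if it takes over 54 s, if anything falls off the work surface, if the arm or the gripper's body presses on something with over 40 N, if the wrist force passes 120 N, or if a joint passes its speed limit or range.

ROBOT

A 7-joint arm with a two-finger parallel gripper is mounted at the origin on the work surface. World frame = base frame: x ahead of the robot, y to its left, z up, the work surface at z = 0. Lengths are in m, angles in rad, forces in N, time in s.
With the tool pointing down it reaches from about 0.425 to 0.875 m from the base axis. Payload 9.9 kg.
Tool frame: the origin (TCP) lies at the very end of the fingers, on their centre line; the grasp point (between the pads) lies 19 mm behind it (arm.grip_point_offset is the distance from the TCP to the grasp point, in m); z points along the fingers, y is the line along which they close (so a half turn about z gives the same grasp; the last joint's range is limited). The gripper opens to 85 mm and grips with 20 to 120 N. Pads are 22 mm wide; open, the fingers measure 114 mm over their backs; the gripper's body (76 mm by 85 mm) begins 54 mm behind the grasp point. The pads swing forward as they close: fully open they stand 13 mm farther back than shut.
Start: joints at [1.11, 0.576, 0.025, 1.437, -0.015, 1.129, -0.057], TCP at [0.248, -0.628, 0.231] pointing down, gripper open.
Joint ranges: [-2.76, 2.76], [-0.34, 2.15], [-1.52, 1.57], [0.19, 2.46], [-1.09, 4.23], [0.17, 1.99], [-2.82, 2.82]. Speed limits (rad/s): [2.22, 2.22, 3.01, 3.01, 3.14, 3.14, 3.14].

INTERFACE

Orientations are given as a unit quaternion [w, x, y, z].
In Python, from workcell import arm gives the robot as it stands.
- The arm moves only by the tool carry_out, never from a script. Its arguments are lists of equal length, an entry for each row: "jaw": the closure, from 0 (fully open) to 1 (shut); "translation": the shift along the world's x, y, z in m, a list of three; "roll": the turn about the world's z in degrees. In form: {"jaw": [jaw, ...], "translation": [[tx, ty, tz], ...], "roll": [roll, ...]}. A call has 1 to 20 rows; each row is the pose to reach, as a shift and turn from the pose commanded when the call began; what a row does not reach only later rows make up. A row lasts 1/12 s, in which the tool goes at most 41.7 mm and 7.16 degrees, less where a joint would pass 70% of its speed; a pose out of reach is approached as far as the arm can. A call with a gripper value outside its range is refused whole. The fingers move at their own pace and stop on an object; "force" is the grip in N (left out, the last holds). Time passes only in rows, so rows that repeat a pose let the fingers close. It gives the time, the measured TCP pose, the force, the opening and the grip force at its end, in the units of the state.
- arm.sense(): the state, without advancing time (a new reading comes with each control period).
- arm.grab_frame(name): name is "scene" or "top"; returns a dict with "pixels" (420x560x3 uint8, red, green, blue), "depth" (420x560 float32, m along the optical axis (not along the pixel's ray), 0 where there is no reading), "mtx" (3x3 intrinsics, pixels), "R" (3x3) and "t" (3): a world point X has camera coordinates R X + t. Camera axes: x right, y down, z forward; pixel columns grow to the right and rows downward; lengths in m; the calibration is good to about 2 mm. A picture is of the moment at which its call begins.
- arm.job_done(): hands the job in; it is judged then, once.
The state is a dict: "time_s": time; "qpos": joint angles; "qvel": joint speeds; "joint_torque": joint torques, N m; "eef_pos": TCP position; "tcp_rot": TCP orientation; "contact_force": force on the tool from outside, world axes, zero at the start; "torque": the same for the moment, N m; "finger_gap": opening from 0.0 (shut) to 1.0 (fully open); "grip_force": force on a finger pad.
Only numpy, scipy, OpenCV 4.12 (cv2) and the standard library are available. Lean on these libraries where they do the work, as an engineer would, in place of code of your own. Each camera call takes 0.05 s, during which the arm holds its last target. There are 200 camera calls.

## Working session

There is one attempt and no reset: what is moved stays moved. The work goes in short steps, Python scripts to look and compute and a tool call to move; the robot and the scene stay as the last step left them, time stands still between calls to the robot, and variables do not carry over. Pictures are saved under pics/ and viewed, at most 10 in all, crops included, and the job is handed in when it is done.

Besides the shell and the picture viewer there is one more tool, called after "Emit:" as name(argument=value, ...), one argument or row to a line, values as JSON. carry_out: Moves the arm, as the interface text tells. Its arguments: {"type":"object","properties":{"jaw":{"type":"array"},"translation":{"type":"array"},"roll":{"type":"array"},"force":{"type":"number"}},"required":["jaw","translation","roll"]}

```bash
mkdir -p pics; ls
python3 - <<'E'
from workcell import arm
import cv2,numpy as np
for n in("scene","top"):
    f=arm.grab_frame(n); np.savez(f"/tmp/{n}0.npz",**f)
    cv2.imwrite(f"pics/{n}0.png",f["pixels"][:,:,::-1])
    print(n,f["mtx"].round(1).tolist(),f["R"].round(3).tolist(),f["t"].round(3).tolist(), (f["depth"]>0).mean())
print(arm.sense())
E
```

```text
pics
scene [[504.2, 0.0, 279.4], [0.0, 504.2, 212.7], [0.0, 0.0, 1.0]] [[0.675, 0.738, 0.004], [0.622, -0.567, -0.54], [-0.396, 0.367, -0.842]] [-0.384, -0.279, 1.695] 0.9960374149659864
top [[466.7, 0.0, 278.4], [0.0, 466.7, 205.3], [0.0, 0.0, 1.0]] [[-0.01, -1.0, -0.001], [-0.996, 0.01, -0.09], [0.09, -0.0, -0.996]] [0.015, 0.54, 1.63] 0.9961947278911565
{'time_s': 0.1, 'qpos': array([ 1.11020916,  0.57644221,  0.02482205,  1.4377921 , -0.01499545,
        1.12899924, -0.05648881]), 'qvel': array([ 0.00049278, -0.0001408 ,  0.00111046, -0.00180784, -0.00050036,
        0.0006449 , -0.00029573]), 'joint_torque': array([ 7.14030059e-03, -7.67290449e+01,  2.25816272e+00, -2.86600292e+01,
        1.58455182e-02,  8.75489088e-03,  2.04126286e-05]), 'eef_pos': array([ 0.24823304, -0.62727986,  0.23054349]), 'tcp_rot': array([-7.08789191e-04,  9.82299792e-01,  1.87314144e-01, -1.67840931e-04]), 'contact_force': array([0.05860216, 1.18545164, 0.42069624]), 'torque': array([-0.01133421,  0.03033986, -0.0393074 ]), 'grip_force': 0.0, 'finger_gap': 0.9998082387276489}
```

View pics/scene0.png

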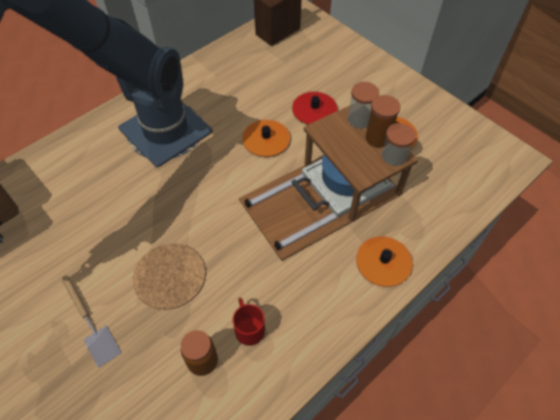

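View pics/top0.png

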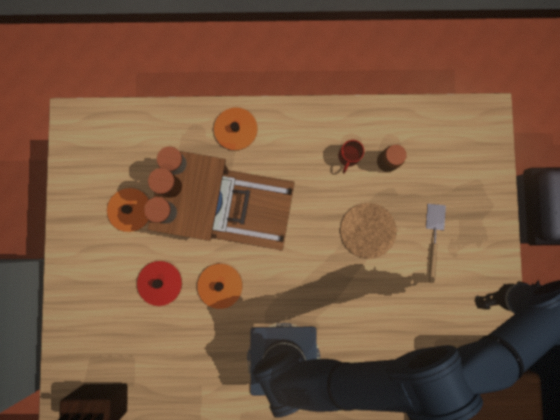

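The scene view shows the tray handle near (310,194) under the shelf, the mat at (170,275), mug (249,323), jar (198,352) and spatula (90,320). The blue casserole is under the shelf at (340,172). In the top view the handle is at (240,206) and the mat at (369,231). Lid-like things in scene: orange (266,137), (384,260) and (403,130), red (315,108). Only the blue one, on the casserole under the shelf, fits. I'll confirm this in an enlarged crop.

```bash
python3 - <<'E'
import cv2,numpy as np
a=np.load("/tmp/scene0.npz")["pixels"][130:260,230:430,::-1]
b=np.load("/tmp/top0.npz")["pixels"][150:260,170:310,::-1]
a=cv2.resize(a,(450,292),interpolation=cv2.INTER_CUBIC)  # x2.25
a=cv2.resize(np.load("/tmp/scene0.npz")["pixels"][130:260,230:430,::-1],(400,260),interpolation=cv2.INTER_CUBIC)
b=cv2.resize(b,(400,314),interpolation=cv2.INTER_CUBIC)
cv2.imwrite("pics/crop0.png",np.hstack([cv2.copyMakeBorder(a,0,54,0,0,0),b]))
E
cat > h.py <<'E'
import numpy as np,cv2
def ray(f,u,v):
    d=f["R"].T@np.linalg.inv(f["mtx"])@np.array([u,v,1.]); return -f["R"].T@f["t"],d
def onz(f,u,v,z):
    o,d=ray(f,u,v); return o+d*(z-o[2])/d[2]
def dep(f,u,v):
    o,d=ray(f,u,v); return o+d*f["depth"][int(round(v)),int(round(u))]
def two(f1,p1,f2,p2):
    o1,d1=ray(f1,*p1);o2,d2=ray(f2,*p2)
    s=np.linalg.lstsq(np.c_[d1,-d2],o2-o1,rcond=None)[0]
    a,b=o1+s[0]*d1,o2+s[1]*d2
    return (a+b)/2,np.linalg.norm(a-b)
def cloud(f):
    v,u=np.mgrid[:420,:560]; d=f["depth"]
    P=np.stack([u,v,np.ones_like(u)],-1)@np.linalg.inv(f["mtx"]).T*d[...,None]
    return (P-f["t"])@f["R"]
E
python3 - <<'E'
from h import *
S,T=[dict(np.load(f"/tmp/{n}0.npz")) for n in("scene","top")]
for n,f in(("s",S),("t",T)):
    hsv=cv2.cvtColor(f["pixels"],cv2.COLOR_RGB2HSV); X=cloud(f)
    print(n,"mat",dep(f,*((170,275) if n=="s" else(369,231))))
    r=(slice(170,225),slice(280,340)) if n=="s" else (slice(180,230),slice(228,255))
    m=(hsv[r][...,2]<75); x=X[r][m]; 
    k=(x[:,2]>.04)&(x[:,2]<.09); x=x[k]
    print(len(x),x.mean(0),x.min(0),x.max(0))
    # tray white
    m=(hsv[...,1]<60)&(hsv[...,2]>140); 
    rr=np.zeros_like(m); rr[(slice(140,260),slice(230,400)) if n=="s" else(slice(165,255),slice(205,300))]=1
    x=X[m&rr]; print("white",len(x),np.percentile(x,[1,50,99],axis=0).round(3).tolist())
E
```

```text
s mat [ 0.45559721 -0.3060722   0.01169604]
241 [0.54289715 0.13494748 0.06691276] [0.48371399 0.11201578 0.04150876] [0.59699395 0.21495126 0.07726205]
white 1238 [[0.426, -0.008, 0.013], [0.571, 0.189, 0.029], [0.642, 0.262, 0.046]]
t mat [ 0.4465063  -0.31338995  0.00282286]
186 [0.53324044 0.13891619 0.06611992] [0.47935355 0.11375927 0.04077466] [0.59423128 0.1858052  0.08106898]
white 894 [[0.424, -0.008, 0.01], [0.538, 0.177, 0.025], [0.637, 0.234, 0.048]]
```

View pics/crop0.png

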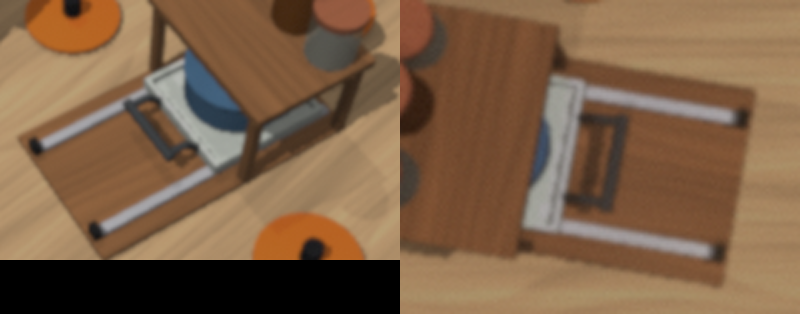

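The crop confirms that the blue casserole is on the white tray. The dark bar runs from scene (293,181) to (315,208), and from top (248,191) to (242,223). It is the only blue piece.

Run:
```python
from h import *
S,T=[dict(np.load(f"/tmp/{n}0.npz")) for n in("scene","top")]
print(two(S,(293.5,181.5),T,(247.7,191)),two(S,(315,208.5),T,(242.5,222.8)))
for n,f,ps in(("s",S,[(293.5,181.5),(315,208.5)]),("t",T,[(247.7,191),(242.5,222.8)])):
    a,b=[onz(f,*p,.07) for p in ps]; print(n,a,b,(a+b)/2,np.linalg.norm(a-b),np.degrees(np.arctan2(*(b-a)[[1,0]])))
# board front edge + sides (top view): fit from brown mask
a,b=[onz(T,*p,.012) for p in((293.9,181.5),(282.7,249.8))]; print("board",a,b,np.linalg.norm(a-b),np.degrees(np.arctan2(*(a-b)[[1,0]])))
for p,q in(((375,101),(735,115)),):
  pass
g=lambda x,y:((x-400)/2.857+170,y/2.857+150)
for p,q in(((590,92),(735,116)),((565,227),(712,250))):
    a,b=[onz(T,*g(*k),.025) for k in(p,q)]; print("rail",a,b,np.degrees(np.arctan2(*(a-b)[[1,0]])))
# shelf front edge
a,b=[onz(T,*g(*k),.183) for k in((558,25),(519,255))]; print("shelf",a,b,np.linalg.norm(a-b),np.degrees(np.arctan2(*(a-b)[[1,0]])))
# mat
for f,c in((S,(170,275)),(T,(369,231))):
    hsv=cv2.cvtColor(f["pixels"],cv2.COLOR_RGB2HSV);print(hsv[c[1],c[0]])
    X=cloud(f); d=np.hypot(X[...,0]-.45,X[...,1]+.31)
    for r in (0,.05,.08,.11,.13): print(r,np.median(hsv[(abs(d-r)<.006)],axis=0),np.median(X[abs(d-r)<.006][:,2]))
```

```text
(array([0.55825801, 0.08896211, 0.1947099 ]), np.float64(0.04401653773879389)) (array([ 0.50687007,  0.1695717 , -0.08802816]), np.float64(0.06434742263246622))
s [0.48280768 0.13499052 0.07      ] [0.59377844 0.11490035 0.07      ] [0.53829306 0.12494543 0.07      ] 0.11277466954350546 -10.261694167209168
t [0.58658826 0.11505935 0.07      ] [0.47676185 0.13337381 0.07      ] [0.53167506 0.12421658 0.07      ] 0.11134298326233584 170.53257259723526
board [ 0.62633473 -0.04705972  0.012     ] [ 0.38276668 -0.00422208  0.012     ] 0.24730640870027323 -9.974906756022863
rail [0.6240357  0.15774363 0.025     ] [ 0.59209752 -0.02257627  0.025     ] 79.95596618747548
rail [0.45621554 0.18893479 0.025     ] [0.42605754 0.00772755 0.025     ] 80.55097156546644
shelf [0.6784939  0.17963711 0.183     ] [0.41925571 0.22302724 0.183     ] 0.26284433560867354 -9.501834480994413
[ 15 114 145]
0 [ 15. 115. 154.] 0.00877735231426266
0.05 [ 15. 115. 148.] 0.008472454246026002
0.08 [ 15. 115. 152.] 0.008461047592389234
0.11 [ 16. 101. 171.] 0.0006051297973306152
0.13 [ 16. 100. 173.] 0.000528766638224854
[ 14 127 139]
0 [ 14.  126.  140.5] 0.004978718940172749
0.05 [ 14. 126. 136.] 0.007976125911193956
0.08 [ 14. 126. 140.] 0.007491353028494508
0.11 [ 16. 109. 160.] -0.0008099437953637042
0.13 [ 16. 109. 162.] -0.0007642167395685468
```

Run:
```python
from h import *
S,T=[dict(np.load(f"/tmp/{n}0.npz")) for n in("scene","top")]
print(two(S,(293.5,181.5),T,(242.5,222.8)),two(S,(315,208.5),T,(247.7,191)))
for n,f in(("s",S),("t",T)):
    lab=cv2.cvtColor(f["pixels"],cv2.COLOR_RGB2HSV); X=cloud(f)
    m=((X[...,2]>.0045)&(X[...,2]<.02)) if 0 else (lab[...,2]<157)&(lab[...,1]>105)
    m&=np.hypot(X[...,0]-.45,X[...,1]+.31)<.13
    m=cv2.morphologyEx(m.astype(np.uint8),cv2.MORPH_OPEN,np.ones((3,3))); m=cv2.morphologyEx(m,cv2.MORPH_CLOSE,np.ones((7,7)))
    c=max(cv2.findContours(m,0,1)[0],key=cv2.contourArea)
    P=np.array([onz(f,*q,.008)[:2] for q in c[:,0]],np.float32); print(n,"mat",cv2.fitEllipse(P*1000))
    e=cv2.fitEllipse(c)[0]; print(e); globals()["e"+n]=e
print(two(S,es,T,et))
# bar: depth-based points, height
for f in(S,T):
    X=cloud(f); c=np.array([.535,.1245]); d=X[...,:2]-c
    t=np.radians(-9.9); a=d@[np.cos(t),np.sin(t)]; b=d@[-np.sin(t),np.cos(t)]
    k=(abs(a)<.04)&(abs(b)<.03)&(X[...,2]>.055)&(X[...,2]<.09)
    print(k.sum(),b[k].mean(),b[k].min(),b[k].max(),np.percentile(X[k][:,2],[10,50,90]))
```

```text
(array([0.47859849, 0.13576213, 0.06455844]), np.float64(0.004982694661110816)) (array([0.5890055 , 0.11730811, 0.06164158]), np.float64(0.004362857550165944))
s mat ((451.2164001464844, -312.46490478515625), (162.9463653564453, 203.5040283203125), 54.92120361328125)
(167.3057098388672, 277.2564697265625)
t mat ((453.44903564453125, -306.0469665527344), (204.94923400878906, 247.73318481445312), 47.15567398071289)
(367.1349792480469, 229.21823120117188)
(array([ 0.45134479, -0.31079421, -0.00174182]), np.float64(0.006933824519628186))
134 0.0024743518523135527 -0.0048396674263420526 0.013548556497351547 [0.06287859 0.06855242 0.0729004 ]
103 0.0010410351259294741 -0.006612296960624616 0.009545731602922295 [0.06337971 0.06776946 0.0722018 ]
```

Emit:
carry_out(
  jaw=[0.4,0.4,0.4,0.4,0.4,0.4,0.4,0.4,0.4,0.4,0.4,0.4,0.4,0.4,0.4,0.4,0.4,0.4,0.4,0.4],
  translation=[
    [0.01,0.025,0],
    [0.025,0.065,0],
    [0.04,0.105,0],
    [0.055,0.145,0],
    [0.07,0.185,0],
    [0.085,0.223,0],
    [0.1,0.261,0],
    [0.115,0.299,0],
    [0.13,0.337,0],
    [0.145,0.375,0],
    [0.16,0.413,0],
    [0.175,0.451,0],
    [0.19,0.489,0],
    [0.205,0.527,0],
    [0.22,0.565,0],
    [0.235,0.603,0],
    [0.25,0.641,0],
    [0.264,0.679,0],
    [0.276,0.717,0],
    [0.286,0.754,0],
  ],
  roll=[7,14,21,28,35,42,49,56,63,70,77,84,91,98,105,112,119,126,133,140],
  force=50,
)

```text
time_s: 1.77
eef_pos: [0.5348, 0.1283, 0.231]
tcp_rot: [-0.0, 0.157, 0.988, 0.0]
contact_force: [0.9, -0.0, -0.0]
finger_gap: 0.6
grip_force: 0.0
```

Emit:
carry_out(
  jaw=[0.4,0.4,0.4,0.4,0.4,0.4,0.4,0.4,0.4,0.4],
  translation=[
    [0,0,-0.02],
    [0,0,-0.05],
    [0,0,-0.08],
    [0,0,-0.105],
    [0,0,-0.125],
    [0,0,-0.145],
    [0,0,-0.16],
    [0,0,-0.175],
    [0,0,-0.186],
    [0,0,-0.186],
  ],
  roll=[4,8,8,8,8,8,8,8,8,8],
)

```text
time_s: 2.6
eef_pos: [0.5332, 0.1258, 0.0432]
tcp_rot: [-0.002, 0.091, 0.996, -0.001]
contact_force: [-0.2, 0.1, 0.2]
finger_gap: 0.598
grip_force: 0.0
```

Run:
```python
from workcell import arm
import cv2,numpy as np
f=arm.grab_frame("scene");g=arm.grab_frame("top")
a=cv2.resize(f["pixels"][110:250,240:400,::-1],(400,350),interpolation=2)
b=cv2.resize(g["pixels"][150:290,180:340,::-1],(400,350),interpolation=2)
cv2.imwrite("pics/g1.png",np.hstack([a,b]))
```

```text
(no output)
```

View pics/g1.png

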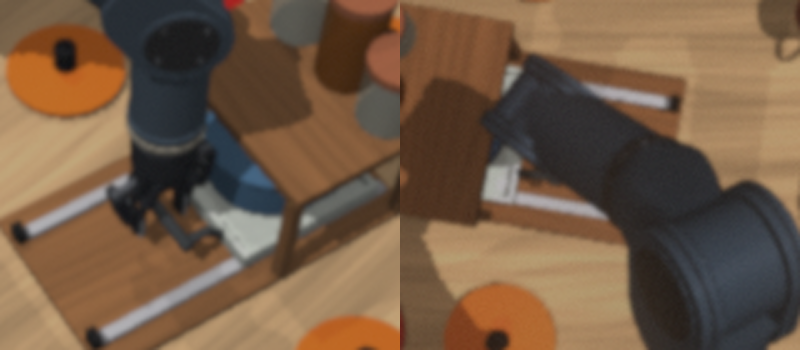

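The fingers straddle the bar (left crop about (165,215)), clear of the shelf and casserole. Now I'll close.

Emit:
carry_out(
  jaw=[1,1,1,1,1,1,1],
  translation=[
    [0,0,0],
    [0,0,0],
    [0,0,0],
    [0,0,0],
    [0,0,0],
    [0,0,0],
    [0,0,0],
  ],
  roll=[0,0,0,0,0,0,0],
  force=50,
)

```text
time_s: 3.28
eef_pos: [0.535, 0.1268, 0.0464]
tcp_rot: [0.001, 0.091, 0.996, 0.0]
contact_force: [-0.5, 0.9, 4.8]
finger_gap: 0.166
grip_force: 48.6
```

Emit:
carry_out(
  jaw=[1,1,1,1,1,1,1,1,1,1,1,1,1,1,1,1,1,1,1,1],
  translation=[
    [-0.0003,-0.002,0],
    [-0.0009,-0.005,0],
    [-0.0015,-0.009,0],
    [-0.0024,-0.014,0],
    [-0.0034,-0.02,0],
    [-0.0046,-0.027,0],
    [-0.006,-0.034,0],
    [-0.0072,-0.042,0],
    [-0.0086,-0.05,0],
    [-0.01,-0.058,0],
    [-0.0114,-0.066,0],
    [-0.0128,-0.074,0],
    [-0.0142,-0.082,0],
    [-0.0156,-0.09,0],
    [-0.017,-0.098,0],
    [-0.0184,-0.106,0],
    [-0.0196,-0.113,0],
    [-0.0208,-0.12,0],
    [-0.0218,-0.126,0],
    [-0.0226,-0.13,0],
  ],
  roll=[0,0,0,0,0,0,0,0,0,0,0,0,0,0,0,0,0,0,0,0],
)

```text
time_s: 4.95
eef_pos: [0.5107, -0.0035, 0.0462]
tcp_rot: [-0.0, 0.091, 0.996, -0.0]
contact_force: [-7.2, 4.7, 15.3]
finger_gap: 0.167
grip_force: 50.2
```

Emit:
carry_out(
  jaw=[1,1,1,1,1,1,1,1,1,1],
  translation=[
    [-0.001,-0.002,0.001],
    [-0.002,-0.006,0.002],
    [-0.003,-0.011,0.002],
    [-0.004,-0.017,0.002],
    [-0.005,-0.023,0.002],
    [-0.006,-0.029,0.002],
    [-0.007,-0.035,0.002],
    [-0.008,-0.04,0.002],
    [-0.009,-0.044,0.002],
    [-0.009,-0.046,0.002],
  ],
  roll=[0,0,0,0,0,0,0,0,0,0],
)

```text
time_s: 5.78
eef_pos: [0.5017, -0.0509, 0.0466]
tcp_rot: [-0.001, 0.091, 0.996, -0.0]
contact_force: [0.7, 3.3, -25.9]
finger_gap: 0.167
grip_force: 49.3
```

Emit:
carry_out(
  jaw=[1,1,1,1,1,1,1,1],
  translation=[
    [0,-0.002,-0.001],
    [-0.001,-0.004,-0.001],
    [-0.001,-0.006,-0.001],
    [-0.001,-0.008,-0.001],
    [-0.002,-0.01,-0.001],
    [-0.002,-0.012,-0.001],
    [-0.002,-0.014,-0.001],
    [-0.002,-0.014,-0.001],
  ],
  roll=[0,0,0,0,0,0,0,0],
)

```text
time_s: 6.45
eef_pos: [0.5003, -0.059, 0.0465]
tcp_rot: [-0.0, 0.089, 0.996, 0.003]
contact_force: [-4.5, 19.4, -12.3]
finger_gap: 0.165
grip_force: 50.8
```

Emit:
carry_out(
  jaw=[1,1,1,1],
  translation=[
    [0,-0.002,0],
    [-0.001,-0.004,0],
    [-0.001,-0.004,0],
    [-0.001,-0.004,0],
  ],
  roll=[0,0,0,0],
)

```text
time_s: 6.78
eef_pos: [0.5003, -0.0591, 0.0465]
tcp_rot: [0.001, 0.087, 0.996, 0.005]
contact_force: [-2.2, 31.1, -17.7]
finger_gap: 0.169
grip_force: 50.8
```

Emit:
carry_out(
  jaw=[1,1,0.6,0.4,0.4,0.4,0.4,0.4,0.4,0.4,0.4,0.4,0.4,0.4,0.4],
  translation=[
    [0,0.003,0],
    [0.001,0.006,0],
    [0.001,0.006,0],
    [0.001,0.006,0],
    [0.001,0.006,0],
    [0.001,0.006,0],
    [0.001,0.006,0.01],
    [0.001,0.006,0.03],
    [0.001,0.006,0.06],
    [0.001,0.006,0.1],
    [0,-0.03,0.14],
    [0,-0.07,0.18],
    [0,-0.11,0.2],
    [0,-0.14,0.2],
    [0,-0.16,0.2],
  ],
  roll=[0,0,0,0,0,0,0,0,0,0,0,0,0,0,0],
)

```text
time_s: 8.03
eef_pos: [0.5002, -0.2304, 0.2501]
tcp_rot: [0.002, 0.091, 0.996, -0.001]
contact_force: [1.0, 0.0, -0.6]
finger_gap: 0.603
grip_force: 0.0
```

Run:
```python
from workcell import arm
import cv2,numpy as np
for n in("scene","top"):
    f=arm.grab_frame(n); np.savez(f"/tmp/{n}1.npz",**f)
    globals()[n]=f["pixels"][:,:,::-1]
cv2.imwrite("pics/p2.png",np.hstack([cv2.resize(scene[110:290,200:400],(400,360),interpolation=2),cv2.resize(top[130:310,180:380],(400,360),interpolation=2)]))
```

```text
(no output)
```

View pics/p2.png

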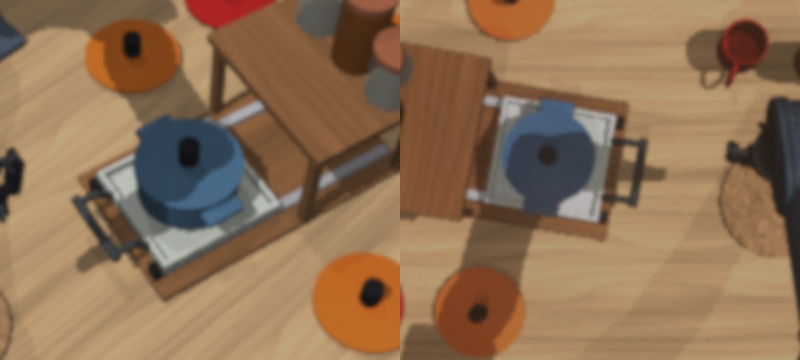

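The tray sits against its stops, the lid is still seated, and the knob is at scene (294,186) and top (274→254,207). Now I'll measure it.

Run:
```python
from h import *
S,T=[dict(np.load(f"/tmp/{n}1.npz")) for n in("scene","top")]
C={}
for n,f,c in(("s",S,(294,186)),("t",T,(254,207))):
    hsv=cv2.cvtColor(f["pixels"],cv2.COLOR_RGB2HSV); X=cloud(f)
    m=np.zeros((420,560),np.uint8); w=14; sl=(slice(c[1]-w,c[1]+w),slice(c[0]-w,c[0]+w))
    m[sl]=(hsv[sl][...,2]<55)
    k=max(cv2.findContours(m,0,1)[0],key=cv2.contourArea); M=cv2.moments(k); C[n]=(M["m10"]/M["m00"],M["m01"]/M["m00"])
    print(n,C[n],cv2.boundingRect(k),cv2.contourArea(k))
    x=X[m>0]; print(" knob z",np.percentile(x[:,2],[50,90,97]))
    tp=x[x[:,2]>np.percentile(x[:,2],97)-.006]; print(" top pts",len(tp),tp.mean(0),tp.min(0),tp.max(0))
    d=np.hypot(X[...,0]-.515,X[...,1]-.09)
    b=(hsv[...,0]>95)&(hsv[...,0]<125)&(hsv[...,1]>80)&(d<.16)
    zl=X[b][:,2]; q=X[b&(X[...,2]>.098)&(X[...,2]<.125)]
    h=cv2.minEnclosingCircle(q[:,:2].astype(np.float32)*1000); print(" lid",np.median(q[:,2]),h,np.percentile(q[:,:2],[1,99],axis=0).mean(0))
    # lid silhouette top face ellipse onto z
    print(" knob ray@.134",onz(f,*C[n],.134))
print(two(S,C["s"],T,C["t"]))
```

```text
s (294.024, 185.948) (289, 179, 11, 15) 125.0
 knob z [0.14396498 0.14993563 0.1520034 ]
 top pts 62 [0.53641786 0.08385249 0.16701992] [ 0.51474096 -0.49650255  0.14628236] [1.10383703 0.10804746 1.27807857]
 lid 0.10798050296188938 ((533.1283569335938, 95.5467529296875), 93.99279022216797) [0.52706803 0.09281412]
 knob ray@.134 [0.52786178 0.09207979 0.134     ]
t (253.5, 207.0) (249, 202, 10, 11) 66.0
 knob z [0.14624233 0.15035142 0.1521665 ]
 top pts 41 [0.52470169 0.09225641 0.1488263 ] [0.51091975 0.07956091 0.14622563] [0.53736258 0.10591487 0.15383089]
 lid 0.10623749929471563 ((547.33544921875, 104.13024139404297), 72.9977798461914) [0.56074541 0.10328098]
 knob ray@.134 [0.52526454 0.09189005 0.134     ]
(array([0.5260365 , 0.09271819, 0.13134939]), np.float64(0.0017394588658653316))
```

Emit:
carry_out(
  jaw=[0.2,0.2,0.2,0.2,0.2,0.2,0.2,0.2,0.2,0.2,0.2,0.2,0.2],
  translation=[
    [0.001,0.015,0],
    [0.003,0.04,0],
    [0.006,0.075,0],
    [0.009,0.11,0],
    [0.012,0.145,0],
    [0.015,0.18,0],
    [0.018,0.215,0],
    [0.021,0.25,0],
    [0.024,0.28,-0.01],
    [0.026,0.305,-0.02],
    [0.026,0.32,-0.03],
    [0.026,0.32,-0.04],
    [0.026,0.32,-0.04],
  ],
  roll=[0,0,0,0,0,0,0,0,0,0,0,0,0],
)

```text
time_s: 9.22
eef_pos: [0.5246, 0.0927, 0.2051]
tcp_rot: [-0.001, 0.09, 0.996, -0.0]
contact_force: [0.2, -1.2, -0.7]
finger_gap: 0.801
grip_force: 0.0
```

Run:
```python
from workcell import arm
arm.grab_frame("scene");s=arm.sense();print(s["eef_pos"],s["contact_force"])
```

```text
[0.52501703 0.0916431  0.2058489 ] [-0.86510193 -0.02459729  0.40640728]
```

Emit:
carry_out(
  jaw=[0.2,0.2,0.2,0.2,0.2,0.2,0.2,0.2,1,1,1,1,1,1,1],
  translation=[
    [0.001,0,-0.01],
    [0.001,0,-0.025],
    [0.001,0,-0.04],
    [0.001,0,-0.055],
    [0.001,0,-0.068],
    [0.001,0,-0.08],
    [0.001,0,-0.087],
    [0.001,0,-0.087],
    [0.001,0,-0.087],
    [0.001,0,-0.087],
    [0.001,0,-0.087],
    [0.001,0,-0.087],
    [0.001,0,-0.087],
    [0.001,0,-0.087],
    [0.001,0,-0.087],
  ],
  roll=[0,0,0,0,0,0,0,0,0,0,0,0,0,0,0],
  force=40,
)

```text
time_s: 10.52
eef_pos: [0.5273, 0.0926, 0.1202]
tcp_rot: [0.001, 0.091, 0.996, 0.0]
contact_force: [-1.0, -0.2, 5.9]
finger_gap: 0.349
grip_force: 39.3
```

Emit:
carry_out(
  jaw=[1,1,1,1,1,1,1,1,1,1,1,1],
  translation=[
    [0,0,0.003],
    [0,0,0.007],
    [0,0,0.012],
    [0,0,0.018],
    [0,0,0.026],
    [0,0,0.036],
    [0,0,0.048],
    [0,0,0.06],
    [0,0,0.07],
    [0,0,0.078],
    [0,0,0.08],
    [0,0,0.08],
  ],
  roll=[0,0,0,0,0,0,0,0,0,0,0,0],
)

```text
time_s: 11.52
eef_pos: [0.5271, 0.0924, 0.2]
tcp_rot: [0.001, 0.091, 0.996, 0.0]
contact_force: [-0.1, 0.3, -2.8]
finger_gap: 0.346
grip_force: 39.7
```

Run:
```python
from workcell import arm
from h import *
f=arm.grab_frame("scene");g=arm.grab_frame("top");s=arm.sense();print(s["eef_pos"],s["contact_force"],s["finger_gap"])
a=cv2.resize(f["pixels"][90:270,200:400,::-1],(400,360),interpolation=2)
# mat from initial images (clean, arm away): graph of texture
S,T=[dict(np.load(f"/tmp/{n}0.npz")) for n in("scene","top")]
b=cv2.resize(T["pixels"][170:290,305:435,::-1],(390,360),interpolation=2)
cv2.imwrite("pics/p3.png",np.hstack([a,b]))
# mat: depth-edge + colour, circle fit on border pixels
for n,F in(("s",S),("t",T)):
    v=cv2.GaussianBlur(cv2.cvtColor(F["pixels"],cv2.COLOR_RGB2LAB),(5,5),0).astype(float); X=cloud(F)
    c0=np.array([.451,-.31]); pts=[]
    for th in np.radians(np.arange(0,360,4)):
        r=np.arange(.075,.13,.001); W=np.c_[c0[0]+r*np.cos(th),c0[1]+r*np.sin(th),np.full(len(r),.008)]
        p=(W@F["R"].T+F["t"])@F["mtx"].T; p=(p[:,:2]/p[:,2:]).astype(np.float32)
        L=cv2.remap(v[...,0].astype(np.float32),p[:,0],p[:,1],1)[:,0]
        gr=np.gradient(cv2.GaussianBlur(L[:,None],(1,7),0)[:,0]); k=gr.argmax()
        if gr[k]>.5 and 3<k<len(r)-4: pts.append(W[k,:2])
    P=np.array(pts)
    for _ in range(5):
        A=np.c_[2*P,np.ones(len(P))]; q=np.linalg.lstsq(A,(P**2).sum(1),rcond=None)[0]; R=np.sqrt(q[2]+q[:2]@q[:2])
        e=abs(np.hypot(*(P-q[:2]).T)-R); P=P[e<max(.003,2*np.median(e))]
    print(n,q[:2],R,len(P),np.median(e))
```

```text
[0.52654281 0.09210967 0.19896898] [ 0.36921867 -0.49782084 -1.89806046] 0.347908602471596
s [ 0.45279383 -0.30620331] 0.10233212056255715 77 0.0005011342362748611
t [ 0.44951191 -0.30550237] 0.102079444959655 76 0.0009554275142521634
```

View pics/p3.png

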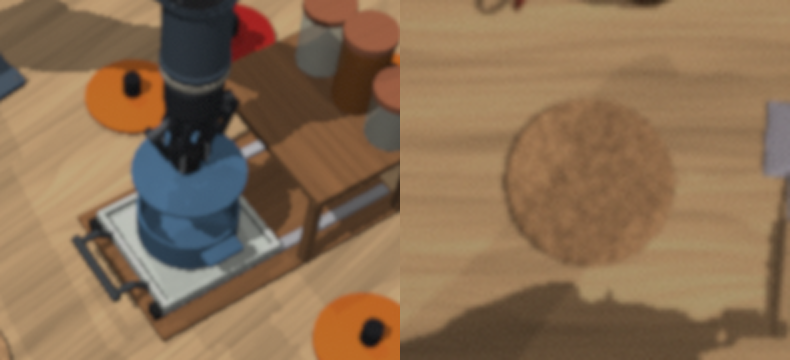

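The lid (left crop (188,172)) is held level above the casserole, and the mat is clear in the right crop at (590,182). Now I'll carry it over.

Emit:
carry_out(
  jaw=[1,1,1,1,1,1,1,1,1,1,1,1,1,1,1,1,1,1,1,1],
  translation=[
    [0,-0.003,0],
    [-0.002,-0.01,0],
    [-0.004,-0.022,0],
    [-0.007,-0.04,0],
    [-0.011,-0.062,0],
    [-0.016,-0.088,0],
    [-0.022,-0.118,0],
    [-0.028,-0.15,0],
    [-0.034,-0.182,0],
    [-0.04,-0.214,0],
    [-0.047,-0.246,0],
    [-0.053,-0.278,0],
    [-0.059,-0.308,0],
    [-0.064,-0.334,0],
    [-0.068,-0.356,0],
    [-0.071,-0.374,0],
    [-0.074,-0.387,0],
    [-0.076,-0.395,0],
    [-0.076,-0.398,0],
    [-0.076,-0.398,0],
  ],
  roll=[0,0,0,0,0,0,0,0,0,0,0,0,0,0,0,0,0,0,0,0],
)

```text
time_s: 13.28
eef_pos: [0.4507, -0.3057, 0.1991]
tcp_rot: [-0.0, 0.091, 0.996, 0.0]
contact_force: [-0.1, 0.5, -2.7]
finger_gap: 0.35
grip_force: 39.8
```

Emit:
carry_out(
  jaw=[1,1,1,1,1,1,1,1,1,1,1,1,1,1,1],
  translation=[
    [0,0,-0.005],
    [0,0,-0.015],
    [0,0,-0.03],
    [0,0,-0.045],
    [0,0,-0.06],
    [0,0,-0.075],
    [0,0,-0.09],
    [0,0,-0.105],
    [0,0,-0.118],
    [0,0,-0.13],
    [0,0,-0.14],
    [0,0,-0.147],
    [0,0,-0.152],
    [0,0,-0.155],
    [0,0,-0.155],
  ],
  roll=[0,0,0,0,0,0,0,0,0,0,0,0,0,0,0],
)

```text
time_s: 14.53
eef_pos: [0.4508, -0.3055, 0.044]
tcp_rot: [-0.0, 0.091, 0.996, 0.0]
contact_force: [0.8, -1.1, -2.3]
finger_gap: 0.348
grip_force: 39.8
```

Run:
```python
from workcell import arm
import cv2,numpy as np
f=arm.grab_frame("scene");g=arm.grab_frame("top");s=arm.sense();print(s["eef_pos"],s["contact_force"],s["finger_gap"])
a=cv2.resize(f["pixels"][190:370,80:280,::-1],(400,360),interpolation=2)
b=cv2.resize(g["pixels"][150:330,280:480,::-1],(400,360),interpolation=2)
cv2.imwrite("pics/p4.png",np.hstack([a,b]))
```

```text
[ 0.45103612 -0.30571936  0.0446262 ] [-0.00885332  0.18024703 -2.39865747] 0.34629348133221455
```

View pics/p4.png

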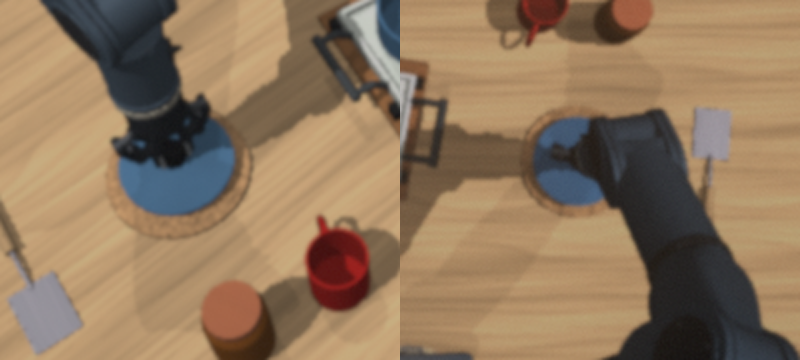

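The lid hovers centred on the mat, at (178,165) in the left crop. Now I'll creep down until contact.

Emit:
carry_out(
  jaw=[1,1,1,1,1,1,1,1,1],
  translation=[
    [0,0,-0.001],
    [0,0,-0.002],
    [0,0,-0.003],
    [0,0,-0.004],
    [0,0,-0.005],
    [0,0,-0.006],
    [0,0,-0.007],
    [0,0,-0.007],
    [0,0,-0.007],
  ],
  roll=[0,0,0,0,0,0,0,0,0],
)

```text
time_s: 15.38
eef_pos: [0.4508, -0.3056, 0.0372]
tcp_rot: [-0.0, 0.091, 0.996, 0.0]
contact_force: [0.7, 0.1, -2.2]
finger_gap: 0.351
grip_force: 39.8
```

Emit:
carry_out(
  jaw=[1,1,1,1],
  translation=[
    [0,0,-0.0007],
    [0,0,-0.0014],
    [0,0,-0.002],
    [0,0,-0.002],
  ],
  roll=[0,0,0,0],
)

```text
time_s: 15.72
eef_pos: [0.4509, -0.3057, 0.0362]
tcp_rot: [0.0, 0.091, 0.996, -0.0]
contact_force: [-3.2, 0.7, 11.1]
finger_gap: 0.35
grip_force: 41.3
```

Emit:
carry_out(
  jaw=[1,0.6,0.5,0.4,0.2,0.2,0.2,0.2,0.2,0.2,0.2,0.2,0.2,0.2,0.2,0.2],
  translation=[
    [0,0,0.0005],
    [0,0,0.0005],
    [0,0,0.0005],
    [0,0,0.0005],
    [0,0,0.0005],
    [0,0,0.0005],
    [0,0,0.005],
    [0,0,0.02],
    [0,0,0.045],
    [0,0,0.08],
    [0,0,0.12],
    [0,0,0.15],
    [0,-0.04,0.17],
    [0,-0.08,0.18],
    [0,-0.12,0.18],
    [0,-0.16,0.18],
  ],
  roll=[0,0,0,0,0,0,0,0,0,0,0,0,0,0,0,0],
)

```text
time_s: 17.05
eef_pos: [0.4506, -0.4679, 0.2172]
tcp_rot: [0.001, 0.091, 0.996, -0.001]
contact_force: [1.0, -0.4, 1.2]
finger_gap: 0.799
grip_force: 0.0
```

Emit:
carry_out(
  jaw=[0.2,0.2,0.2,0.2,0.2,0.2],
  translation=[
    [-0.03,-0.03,0],
    [-0.06,-0.055,0],
    [-0.09,-0.08,0],
    [-0.11,-0.1,0],
    [-0.12,-0.11,0],
    [-0.12,-0.11,0],
  ],
  roll=[0,0,0,0,0,0],
)

```text
time_s: 17.55
eef_pos: [0.3268, -0.5787, 0.2149]
tcp_rot: [-0.001, 0.094, 0.996, -0.0]
contact_force: [-0.0, -0.5, 0.5]
finger_gap: 0.801
grip_force: 0.0
```

Run:
```python
from workcell import arm
import cv2,numpy as np
from h import *
f=arm.grab_frame("scene");g=arm.grab_frame("top");s=arm.sense();print(s["eef_pos"],s["contact_force"])
a=cv2.resize(f["pixels"][100:370,60:360,::-1],(400,360),interpolation=2)
b=cv2.resize(g["pixels"][110:290,200:400,::-1],(400,360),interpolation=2)
cv2.imwrite("pics/p5.png",np.hstack([a,b]))
for F in(f,g):
    hsv=cv2.cvtColor(F["pixels"],cv2.COLOR_RGB2HSV); X=cloud(F)
    b=((hsv[...,0]>90)&(hsv[...,0]<125)&(hsv[...,1]>80)&(np.hypot(X[...,0]-.451,X[...,1]+.306)<.12)).astype(np.uint8)
    c=cv2.convexHull(max(cv2.findContours(b,0,1)[0],key=cv2.contourArea)); e=cv2.fitEllipse(c); print(onz(F,*e[0],.024),e,np.median(X[b>0][:,2]))
    k=(hsv[...,2]<60)&(np.hypot(X[...,0]-.451,X[...,1]+.306)<.05); print(X[k].mean(0),X[k].max(0))
```

```text
[ 0.33130832 -0.57506111  0.21544256] [1.28643104 0.86627537 0.52457115]
[ 0.45318293 -0.30660865  0.024     ] ((168.5196075439453, 272.57440185546875), (48.92807388305664, 57.021751403808594), 68.44161224365234) 0.024220234392209654
[ 0.45527612 -0.30572555  0.05625325] [ 0.46529745 -0.29178741  0.07015226]
[ 0.44969603 -0.3054066   0.024     ] ((367.8698425292969, 229.9052276611328), (40.40762710571289, 42.94266128540039), 100.02062225341797) 0.02329981160075023
[ 0.44873614 -0.30179146  0.05705727] [ 0.46190859 -0.29123685  0.07213838]
```

View pics/p5.png

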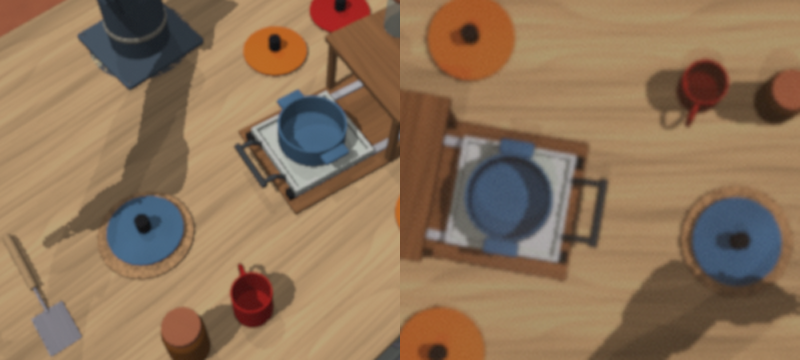

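The lid sits knob up, centred on the mat (left crop (145,230)). The casserole is on the pulled-out tray, and the mug, jar and spatula are unmoved. I'll check the tray position once before handing in.

Run:
```python
from workcell import arm
from h import *
c=np.array([.5,-.06]); t=np.radians(-9.9)
for n in("scene","top"):
    F=arm.grab_frame(n); X=cloud(F); d=X[...,:2]-c
    a=d@[np.cos(t),np.sin(t)]; b=d@[-np.sin(t),np.cos(t)]
    k=(abs(a)<.04)&(abs(b)<.03)&(X[...,2]>.055)&(X[...,2]<.09)
    print(k.sum(),a[k].mean(),b[k].mean(),b[k].min(),b[k].max())
s=arm.sense();print(s["time_s"],abs(s["qvel"]).max())
```

```text
137 0.00030302898365328816 0.00044929331659084433 -0.006259565312007753 0.009506772827332033
107 5.499359000333552e-05 -0.0008144228732781932 -0.009197740286337503 0.007259096514411438
17.75 0.00927798524834931
```

```bash
python3 -c "
from workcell import arm
print(arm.job_done())"
```

```text
the job is handed in; nothing more can be done
None
```

The job is handed in: the tray is out at its stop with the casserole on it, the lid sits knob up in the middle of the cork mat after a gentle set-down, and the mug, jar and spatula were not touched (about 18 s of the 54 s used).

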